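Lift the trunnion basket off the washing stand

TASK

Swing the keeper clear of the fork, then lift the parts basket by its handle straight up off the stand without letting it swing or tip, and set it down gently, flat on the floor of the drip tray with its two parts still inside. Let go of it, and leave everything else on the bench where it is.

Things in the scene. Friction and masses are not known exactly. Their poses are not given: they have to be found in the camera images.
- stand: fixed washing stand: base plate 120 (x) x 180 (y) x 8 mm, two upright fork plates 6 mm thick centred at its y = +70 and -70 mm, tops 112 mm above the table, each with a 13 mm wide slot open at the top at x = 0, slot floor 85 mm above the table. Origin: centre of the underside; x along the plates, y from fork to fork. Left or right of the bench, turned up to 20 degrees
- keeper (a joint): flat steel bar 80 x 14 x 5 mm on top of the stand's +y fork, 113 to 118 mm above the table, turning about a vertical pin. 0 = straight across the slot (starts at 0 to 0.25, blocking); grows as it swings level outward, away from the basket, to the stop at 1.3 rad; the slot is clear from 0.9 rad on. Stiff (0.04 N m), no spring: stays where left
- keeper_knob (a point): point on the axis of the keeper's upright round black knob (14 mm diameter, 32 mm tall, top 150 mm and foot 118 mm above the table), 139 mm above the table; on the keeper 66 mm from its pivot, on the pivot's -x side (stand axes) at joint 0
- keeper_pivot (a point): the keeper's vertical pivot axis, at (34, 70) mm in the stand's x, y
- basket: loose open box of perforated steel sheet, 110 (x) x 120 (y) x 70 mm tall, 0.4 kg give or take a fifth, plus 0.17 kg of parts. Origin: centre of its underside, z up. It hangs in the stand's slots by two trunnion pins on its y axis, underside 30 mm above the table, with 1.5 mm play in x and 4 mm in y, and swings freely about y. Clear of the slots once raised 27 mm
- basket_handle (a point): middle of the basket's rigid handle: flat-sided level bar along the basket's y, 104 mm long, 12 mm thick (x), 18 mm high, its centre 122 mm above the basket's underside, over the basket's centre; a thin leg at each end goes down to the side walls
- trunnion (a point): point on the axis of the basket's two trunnion pins, midway between them, 60 mm above its underside. The pins, 10 mm thick, run along the basket's y from the side walls (y = 60 mm) to y = 83 mm each side, with a 16 mm head (y = 79 to 83 mm) outside each fork plate
- wheel: compressor wheel lying in the basket, 62 mm diameter, 36 mm tall; origin centre of its underside
- sleeve: steel bearing sleeve standing in the basket, 30 mm diameter, 30 mm tall; origin centre of its underside
- tray: fixed low aluminium drip tray, 150 (x) x 170 (y) mm outside, 20 mm high, walls and floor 4 mm (inside 142 x 162 mm). Origin: centre of its underside. On the other side from the stand, turned up to 20 degrees. The basket fits with its x along the tray's x (pins and heads pass above the rim)
- spanner: bystander, loose: steel spanner 170 mm long lying flat between the two work places; origin on its axis
- screwdriver: bystander, loose: screwdriver 200 mm long lying at the left; origin on its axis
- bush: bystander, loose: turned steel bush standing upright, 48 mm diameter, 75 mm tall; origin centre of its underside
- can: bystander, loose: spray can standing, 62 mm diameter, 120 mm tall; origin centre of its underside
- jar: bystander, loose: glass jar, 70 mm diameter, 90 mm tall; origin centre of its underside
There are look-alikes about, which are no part of the job. Leave any blue or yellow look-alike of the stand alone.

How it is judged:
By the outcome, as a careful person would: the job done as asked, in the order asked, and still so for the second after the job is handed in, with the robot touching nothing.
It also fails if it takes over 59 s, if anything falls off the work surface, if the arm or the gripper's body presses on something with over 40 N, if the wrist force passes 120 N, or if a joint passes its speed limit or range.

ROBOT

A 7-joint arm with a two-finger parallel gripper is mounted at the origin on the work surface. World frame = base frame: x ahead of the robot, y to its left, z up, the work surface at z = 0. Lengths are in m, angles in rad, forces in N, time in s.
With the tool pointing down it reaches from about 0.425 to 1.025 m from the base axis. Payload 3.6 kg.
Tool frame: the origin (TCP) lies midway between the tips of the shut fingers; the grasp point (between the pads) lies 19 mm behind it; z points along the fingers, y is the line along which they close (so a half turn about z gives the same grasp; the last joint's range is limited). The gripper opens to 85 mm and grips with 20 to 120 N. Pads are 22 mm wide; open, the fingers measure 114 mm over their backs; the gripper's body (76 mm by 85 mm) begins 54 mm behind the grasp point. The pads swing forward as they close: fully open they stand 13 mm farther back than shut.
Start: joints at [-1.369, 0.591, 0.048, 1.609, -0.033, 0.943, -0.034], TCP at [0.211, 0.694, 0.231] pointing down, gripper open.
Joint ranges: [-2.69, 2.69], [-0.47, 2.24], [-1.27, 1.36], [0.19, 2.51], [-1.53, 4.68], [0.08, 2.07], [-3.09, 3.09]. Speed limits (rad/s): [2.57, 2.57, 3.14, 3.14, 3.14, 3.14, 3.14].

INTERFACE

Orientations are given as a unit quaternion [w, x, y, z].
In Python, from rig import status, viewer, workorder gives the robot as it stands.
- The arm moves only by the shell command python3 -m crank 'ROWS' [OPENING] [FORCE]. ROWS is JSON, a list of rows, each a list of 2 entries, a list of its own where there are three numbers: the shift along the tool's x, y, z in m, then the turn, a rotation vector about the tool's x, y, z in rad. In form: [[[x, y, z], [ax, ay, az]], ...]. A call has 1 to 8 rows; each row shifts and turns the commanded pose from where the row before left it, along the tool's axes as they then stand; what a row does not reach is not made up. A row lasts 1/8 s, in which the tool goes at most 62.5 mm and 10.7 degrees, less where a joint would pass 70% of its speed; a pose out of reach is approached as far as the arm can. A call with a gripper value outside its range is refused whole. OPENING is the opening, from 0 (shut) to 1 (fully open), set as the call begins (- or left out, the last holds). The fingers move at their own pace and stop on an object; FORCE is the grip in N (left out, the last holds). Time passes only in rows, so rows that do not move let the fingers close. It gives the time, the measured TCP pose, the force, the opening and the grip force at its end, in the units of the state.
- status.observe(): the state, without advancing time (a new reading comes with each control period).
- viewer.grab_frame(name): name is "side" or "top"; returns the picture (420x560x3 uint8, red, green, blue); there is no depth.
- viewer.camera_info(name): a dict with "intrinsics" (3x3 intrinsics, pixels), "T" (4x4, takes a point from camera to world coordinates). Camera axes: x right, y up, looking along -z (the intrinsics and any distortion apply to the point x, -y, -z); pixel columns grow to the right and rows downward; lengths in m; the calibration is good to about 2 mm. A picture is of the moment at which its call begins. camera_info takes no time and is no camera call.
- workorder.job_done(): hands the job in; it is judged then, once.
The state is a dict: "time": time; "qpos": joint angles; "joint_vel": joint speeds; "effort": joint torques, N m; "tcp_pos": TCP position; "tcp_rot": TCP orientation; "force": force on the tool from outside, world axes, zero at the start; "wrist_torque": the same for the moment, N m; "width": finger opening in m; "finger_force": force on a finger pad.
Only numpy, scipy, OpenCV 4.12 (cv2) and the standard library are available. Lean on these libraries where they do the work, as an engineer would, in place of code of your own. Each camera call takes 0.05 s, during which the arm holds its last target. There are 200 camera calls.

## Working session

There is one attempt and no reset: what is moved stays moved. The work goes in short steps, Python scripts to look and compute and a shell command to move; the robot and the scene stay as the last step left them, time stands still between calls to the robot, and variables do not carry over. Pictures are saved under pics/ and viewed, at most 10 in all, crops included, and the job is handed in when it is done.

```bash
mkdir -p pics; ls
python3 - <<'E'
from rig import status, viewer
import cv2,numpy as np
np.set_printoptions(precision=4,suppress=True)
for n in("side","top"):
    f=viewer.grab_frame(n); cv2.imwrite(f"pics/{n}0.png",f[:,:,::-1]); c=viewer.camera_info(n); print({k:(np.array(v) if k in("intrinsics","T") else v) for k,v in c.items()})
s=status.observe();print(s)
E
```

```text
pics
{'intrinsics': array([[485.4432,   0.    , 283.8575],
       [  0.    , 485.4432, 205.8183],
       [  0.    ,   0.    ,   1.    ]]), 'T': array([[ 0.741 ,  0.4159, -0.5273, -0.2355],
       [-0.6713,  0.48  , -0.5648, -0.7875],
       [ 0.0182,  0.7724,  0.6349,  0.9866],
       [ 0.    ,  0.    ,  0.    ,  1.    ]])}
{'intrinsics': array([[407.9905,   0.    , 286.61  ],
       [  0.    , 407.9905, 208.2347],
       [  0.    ,   0.    ,   1.    ]]), 'T': array([[ 0.0211,  0.9954, -0.0929,  0.3846],
       [-0.9996,  0.0191, -0.022 , -0.0316],
       [-0.0201,  0.0934,  0.9954,  1.0749],
       [ 0.    ,  0.    ,  0.    ,  1.    ]])}
{'time': 0.1, 'qpos': array([-1.3685,  0.592 ,  0.0483,  1.6097, -0.0333,  0.9427, -0.0337]), 'joint_vel': array([-0.0008,  0.0001,  0.0012, -0.0024,  0.001 , -0.0004,  0.0004]), 'effort': array([  0.0046, -55.    ,   1.5532, -19.8826,   0.0097,   0.0038,
        -0.    ]), 'tcp_pos': array([0.2111, 0.6928, 0.2303]), 'tcp_rot': array([-0.0001,  0.1473,  0.9891, -0.001 ]), 'force': array([-0.2857, -0.0793, -0.0773]), 'wrist_torque': array([-0.0018, -0.0446, -0.0022]), 'finger_force': 0.0, 'width': 0.08585517443504458}
```

View pics/top0.png

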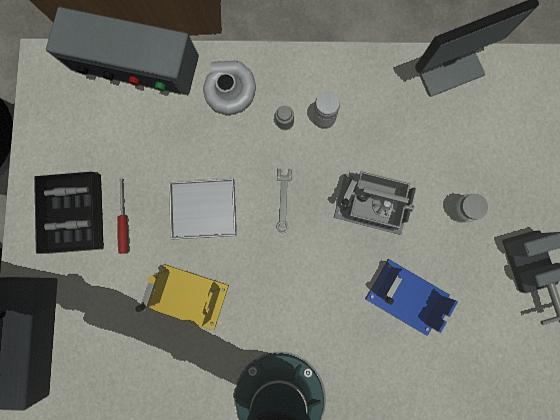

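View pics/side0.png

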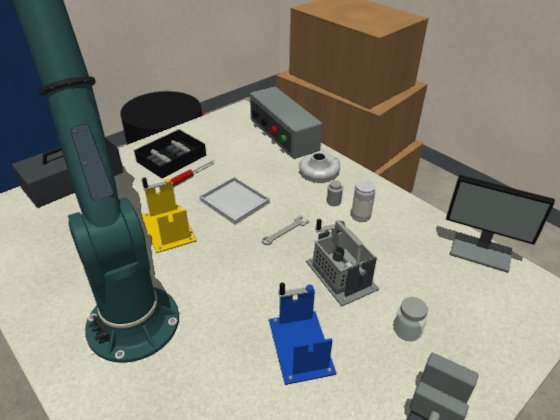

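The top view shows the grey stand with its basket at about (375,202), the tray at (203,209) and the spanner at (284,200). There are three stand-like things: yellow (187,297), blue (412,297) and grey (375,202). The grey one is meant because it holds the basket, and the blue and yellow ones are excluded by the task. I'll confirm that in an enlarged crop.

Run:
```python
import cv2,numpy as np
a=cv2.imread('pics/top0.png')[160:245,325:425]; b=cv2.imread('pics/side0.png')[210:305,295:385]
a=cv2.resize(a,(400*1,340),interpolation=3); b=cv2.resize(b,(400,422),interpolation=3)
c=np.zeros((422,800,3),np.uint8); c[:340,:400]=a; c[:,400:]=b
cv2.imwrite('pics/crop1.png',c)
```

```text
(no output)
```

View pics/crop1.png

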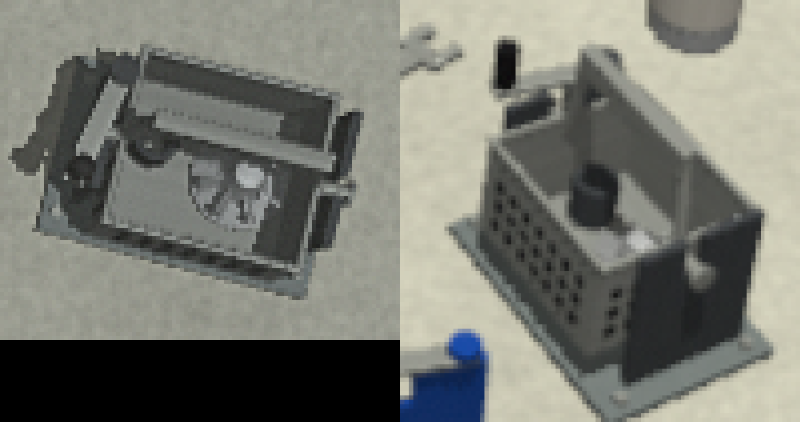

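Confirmed: the grey stand carries the basket, with the keeper bar and black knob at its left (+y) fork. In the crop the knob is at about (80,163) from above and (507,45) from the side. The handle bar runs from (150,122) to (338,160) from above.

```bash
cat > h.py <<'E'
import numpy as np,cv2
from rig import status,viewer
np.set_printoptions(precision=4,suppress=True)
def ray(n,p):
    c=viewer.camera_info(n);K=np.array(c["intrinsics"]);T=np.array(c["T"])
    d=np.linalg.solve(K,[p[0],p[1],1.]);return T[:3,3],T[:3,:3]@[d[0],-d[1],-d[2]]
def onz(n,p,z):
    o,d=ray(n,p);return o+d*(z-o[2])/d[2]
def proj(n,X):
    c=viewer.camera_info(n);K=np.array(c["intrinsics"]);T=np.array(c["T"])
    q=T[:3,:3].T@(np.array(X)-T[:3,3]);u=K@[q[0],-q[1],-q[2]];return u[:2]/u[2]
E
python3 - <<'E'
from h import *
t=lambda x,y:(325+x/4-.4,160+y/4-.4)
s=lambda x,y:(295+(x-400)/4.444-.4,210+y/4.444-.4)
P=lambda l,v:print(l,v*1000)
for l,p in dict(bl=(38,228),br=(303,296)).items(): P('top base '+l,onz('top',t(*p),.008))
for l,p in dict(a=(449,228),b=(612,420),c=(776,350)).items(): P('side base '+l,onz('side',s(*p),.006))
P('knob top',onz('top',t(80,163),.150));P('knob side top',onz('side',s(507,43),.150));P('knob side foot',onz('side',s(505,92),.118))
for l,p in dict(L=(150,122),R=(338,160)).items(): P('handle top '+l,onz('top',t(*p),.161))
for l,p in dict(L=(590,52),R=(690,160)).items(): P('handle side '+l,onz('side',s(*p),.161))
# tray
f=cv2.imread('pics/top0.png');g=f.astype(int)
m=((g.min(2)>150)&(g[:,:,0]>=g[:,:,2]-2)).astype(np.uint8)
n,lab,st,ce=cv2.connectedComponentsWithStats(m)
k=lab[209,203];print(st[k],ce[k])
mm=cv2.morphologyEx((lab==k).astype(np.uint8),cv2.MORPH_CLOSE,np.ones((5,5)))
r=cv2.minAreaRect(cv2.findContours(mm,0,1)[0][0]);bx=cv2.boxPoints(r);print(r,bx)
b=np.array([onz('top',p,.004) for p in bx])*1000;print(b,b.mean(0))
E
sed -n 1,1p /dev/null
python3 - <<'E'
import cv2,numpy as np
a=cv2.imread('pics/top0.png')[165:250,158:248]
cv2.imwrite('pics/crop2.png',cv2.resize(a,None,fx=6,fy=6,interpolation=3))
E
```

```text
top base bl [ 464.6656 -132.7447    8.    ]
top base br [ 423.7724 -304.8662    8.    ]
side base a [ 461.9177 -135.0958    6.    ]
side base b [ 425.9556 -306.924     6.    ]
side base c [ 538.6809 -335.8425    6.    ]
knob top [ 491.5412 -142.7393  150.    ]
knob side top [ 491.1181 -144.667   150.    ]
knob side foot [ 486.1259 -150.7842  118.    ]
handle top L [ 514.2286 -180.5211  161.    ]
handle top R [ 494.6731 -285.5492  161.    ]
handle side L [ 512.4344 -190.4964  161.    ]
handle side R [ 487.8114 -288.4563  161.    ]
[ 172  178   63   60 3117] [203.0545 208.5999]
((203.11752319335938, 207.93942260742188), (54.98038101196289, 62.445343017578125), 85.33314514160156) [[169.7617 183.0807]
 [232.     178.    ]
 [236.4733 232.7981]
 [174.235  237.8788]]
[[546.0239 305.1905   4.    ]
 [562.6724 139.1511   4.    ]
 [417.2591 122.4611   4.    ]
 [400.5454 286.3427   4.    ]] [481.6252 213.2864   4.    ]
```

View pics/crop2.png

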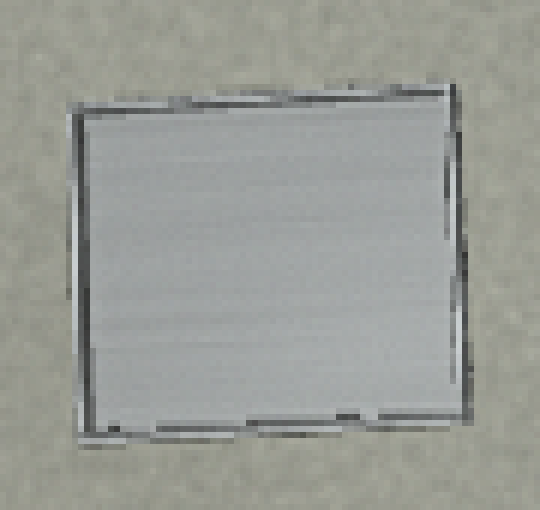

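The tray rim corners in the crop are TL (70,105), TR (457,84), BR (470,422) and BL (80,443).

```bash
cat >> h.py <<'E'
from scipy.spatial.transform import Rotation as R
def togo(x,y,z,yaw):
    "tool-frame shift (mm) to target and tool-z turn so tool y points along yaw (mod pi), deg"
    s=status.observe();q=s['tcp_rot'];M=R.from_quat([q[1],q[2],q[3],q[0]]).as_matrix()
    cur=np.degrees(np.arctan2(M[1,1],M[0,1]));d=(yaw-cur+90)%180-90
    print('shift',M.T@(np.array([x,y,z])-s['tcp_pos'])*1000,'turn z',np.radians(-d),'yaw',cur,'tilt',M[:,2],'tcp',s['tcp_pos'],'t',s['time'],'w',s['width'],'F',s['force'],s['finger_force'])
E
python3 - <<'E'
from h import *
c=[(70,105),(457,84),(470,422),(80,443)]
b=np.array([onz('top',(158+x/6-.4,165+y/6-.4),.02) for x,y in c])*1000
print(b,b.mean(0))
for i,j in((3,0),(2,1)): print('x yaw',np.degrees(np.arctan2(*(b[j]-b[i])[[1,0]])),np.linalg.norm(b[j]-b[i]))
for i,j in((1,0),(2,3)): d=b[j]-b[i];print('x yaw',np.degrees(np.arctan2(-d[0],d[1])),np.linalg.norm(d))
togo(.491,-.144,.23,-13.2)
E
```

```text
[[546.1916 301.5922  20.    ]
 [558.5042 131.9006  20.    ]
 [411.2263 121.38    20.    ]
 [398.6956 290.1379  20.    ]] [478.6544 211.2527  20.    ]
x yaw 4.440585654330637 147.94013428312627
x yaw 4.08591227242341 147.65312771145145
x yaw 4.150019123267611 170.137714610143
x yaw 4.246581751403352 169.2224975871491
shift [-511.6194 -718.9335    1.7481] turn z 1.5054732935663273 yaw 73.05726589101015 tilt [-0.0005 -0.0019 -1.    ] tcp [0.2111 0.6928 0.2303] t 0.1 w 0.08585517443504458 F [-0.2857 -0.0793 -0.0773] 0.0
```

```bash
python3 -m crank '[[[-0.053,0.016,0],[0,0,0]],[[-0.053,0.016,0],[0,0,0]],[[-0.053,0.016,0],[0,0,0]],[[-0.053,0.016,0],[0,0,0]],[[-0.053,0.016,0],[0,0,0]],[[-0.0174,-0.057,0],[0,0,0]],[[-0.0174,-0.057,0],[0,0,0]],[[-0.0174,-0.057,0],[0,0,0]]]' 0.6 40
python3 -m crank '[[[-0.0174,-0.057,0],[0,0,0]],[[-0.0174,-0.057,0],[0,0,0]],[[-0.0174,-0.057,0],[0,0,0]],[[-0.0174,-0.057,0],[0,0,0]],[[-0.0174,-0.057,0],[0,0,0]],[[-0.0174,-0.057,0],[0,0,0]],[[-0.0174,-0.057,0],[0,0,0]],[[-0.0174,-0.057,0],[0,0,0]]]'
python3 -m crank '[[[0,0,0],[0,0,0.18]],[[0,0,0],[0,0,0.18]],[[0,0,0],[0,0,0.18]],[[0,0,0],[0,0,0.18]],[[0,0,0],[0,0,0.18]],[[0,0,0],[0,0,0.18]],[[0,0,0],[0,0,0.18]],[[0,0,0],[0,0,0.18]]]'
python3 -c "
from h import *
togo(.491,-.144,.19,-13.2)"
```

```text
time: 1.1
tcp_pos: [0.4882, 0.5117, 0.2303]
tcp_rot: [-0.0, 0.147, 0.989, -0.001]
force: [1.1, -1.1, -0.4]
width: 0.0513
finger_force: 0.0
time: 2.1
tcp_pos: [0.4881, 0.0353, 0.2313]
tcp_rot: [0.0, 0.147, 0.989, -0.0]
force: [0.6, -0.4, -0.3]
width: 0.0509
finger_force: 0.0
time: 3.1
tcp_pos: [0.4881, 0.0373, 0.2311]
tcp_rot: [-0.0, 0.765, 0.644, -0.0]
force: [0.7, 0.1, -0.1]
width: 0.0513
finger_force: 0.0
shift [-178.1533   33.6902   41.085 ] turn z 0.05963732231666881 yaw -9.783033129793516 tilt [-0.0006 -0.0001 -1.    ] tcp [0.4881 0.0373 0.2311] t 3.1 w 0.05126339927310498 F [ 0.7321  0.1299 -0.0741] 0.0
```

```bash
python3 -m crank '[[[-0.045,0.0085,0.005],[0,0,0]],[[-0.045,0.0085,0.01],[0,0,0]],[[-0.045,0.0085,0.01],[0,0,0]],[[-0.043,0.0085,0.01],[0,0,0]],[[0,0,0],[0,0,0.06]],[[0,0,0],[0,0,0]],[[0,0,0],[0,0,0]]]'
python3 - <<'E'
from h import *
togo(.491,-.144,.124,-13.2)
a=viewer.grab_frame('top')[130:250,290:430,::-1];b=viewer.grab_frame('side')[160:310,270:410,::-1]
c=np.zeros((450,800,3),np.uint8);c[:342,:399]=cv2.resize(a,(399,342),interpolation=3);c[:429,400:]=cv2.resize(b,(400,429),interpolation=3)
cv2.imwrite('pics/crop3.png',c)
E
```

```text
time: 3.98
tcp_pos: [0.4928, -0.1431, 0.1962]
tcp_rot: [-0.0, 0.781, 0.624, 0.0]
force: [-0.1, 0.5, 0.5]
width: 0.0516
finger_force: 0.0
shift [-1.333  -1.5192 72.2066] turn z 0.007656445772041664 yaw -12.761317971191229 tilt [-0.0003  0.0004 -1.    ] tcp [ 0.4928 -0.1431  0.1962] t 3.975 w 0.05158147005454193 F [-0.1475  0.4531  0.5236] 0.0
```

View pics/crop3.png

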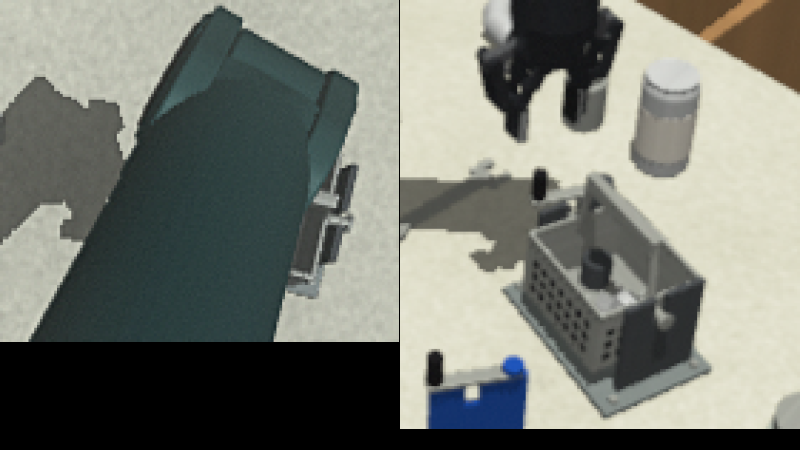

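The side crop shows the open fingers straddling the space above the knob: tips at (515,135) and (570,120), knob top at (540,172). I'll descend and grip.

```bash
python3 -m crank '[[[-0.0013,-0.0015,0.02],[0,0,0]],[[0,0,0.02],[0,0,0]],[[0,0,0.017],[0,0,0]],[[0,0,0.014],[0,0,0]],[[0,0,0],[0,0,0]]]'
python3 -m crank '[[[0,0,0],[0,0,0]],[[0,0,0],[0,0,0]],[[0,0,0],[0,0,0]],[[0,0,0],[0,0,0]],[[0,0,0],[0,0,0]],[[0,0,0],[0,0,0]]]' 0.1 20
python3 -c "
from h import *
togo(.491,-.144,.124,-13.2)
f=lambda q:np.array([34-66*np.cos(q),70+66*np.sin(q)])
for q in(.4,.6,.8,1.,1.15,1.2): print(q,f(q)-f(.21))"
```

```text
time: 4.7
tcp_pos: [0.4905, -0.1443, 0.1246]
tcp_rot: [-0.001, 0.782, 0.624, -0.001]
force: [0.2, -0.1, 0.2]
width: 0.0514
finger_force: 0.0
time: 5.45
tcp_pos: [0.4905, -0.1445, 0.1259]
tcp_rot: [-0.001, 0.782, 0.623, 0.0]
force: [-2.8, 1.5, 5.7]
width: 0.0127
finger_force: 20.9
shift [0.631  0.408  1.8669] turn z 0.005319451726253528 yaw -12.895217866762097 tilt [-0.0007  0.0011 -1.    ] tcp [ 0.4905 -0.1445  0.1259] t 5.45 w 0.012748553813952204 F [-2.7776  1.4817  5.6625] 20.935196578502655
0.4 [ 3.76   11.9433]
0.6 [10.0779 23.508 ]
0.8 [18.5674 33.5871]
1.0 [28.8901 41.7787]
1.15 [37.5899 46.4841]
1.2 [40.6344 47.7562]
```

```bash
python3 -m crank '[[[0.006,0.0015,-0.001],[0,0,0]],[[0.006,0.0023,0],[0,0,0]],[[0.006,0.0028,0],[0,0,0]],[[0.0056,0.0035,0],[0,0,0]],[[0.0052,0.004,0],[0,0,0]],[[0.0049,0.0045,0],[0,0,0]],[[0.0044,0.005,0],[0,0,0]],[[0.0038,0.0053,0],[0,0,0]]]'
python3 -m crank '[[[0.0027,0.0043,0],[0,0,0]],[[0.002,0.0044,0],[0,0,0]],[[0,0,0],[0,0,0]],[[0,0,0],[0,0,0]]]'
python3 -m crank '[[[0,0,0],[0,0,0]],[[0,0,0],[0,0,0]],[[0,0,0],[0,0,0]]]' 0.5
python3 -m crank '[[[0,0,-0.02],[0,0,0]],[[0,0,-0.04],[0,0,0]],[[0,0,-0.04],[0,0,0]],[[0,0,-0.02],[0,0,0]]]'
```

```text
time: 6.45
tcp_pos: [0.5268, -0.1062, 0.1259]
tcp_rot: [-0.004, 0.781, 0.624, -0.0]
force: [-6.1, 6.1, 4.9]
width: 0.013
finger_force: 21.0
time: 6.95
tcp_pos: [0.5375, -0.1019, 0.1259]
tcp_rot: [-0.004, 0.781, 0.625, 0.001]
force: [-3.9, 8.2, 3.6]
width: 0.0128
finger_force: 20.9
time: 7.32
tcp_pos: [0.5392, -0.1082, 0.1266]
tcp_rot: [0.001, 0.782, 0.623, 0.001]
force: [-0.9, 0.4, 0.3]
width: 0.0423
finger_force: 0.0
time: 7.82
tcp_pos: [0.5395, -0.1087, 0.2487]
tcp_rot: [0.002, 0.782, 0.623, 0.001]
force: [-0.0, 0.5, -0.2]
width: 0.0425
finger_force: 0.0
```

```bash
python3 -m crank '[[[0.05,-0.02,0],[0,0,0]],[[0.055,-0.02,0],[0,0,0]],[[0.055,-0.02,0],[0,0,0]],[[0.03,0,0],[0,0,0]]]'
python3 - <<'E'
from h import *
togo(.502,-.235,.25,-13.2)
a=viewer.grab_frame('top')[150:250,315:425,::-1];b=viewer.grab_frame('side')[205:305,290:390,::-1]
c=np.zeros((400,800,3),np.uint8);c[:364,:400]=cv2.resize(a,(400,364),interpolation=3);c[:400,400:]=cv2.resize(b,(400,400),interpolation=3)
cv2.imwrite('pics/crop4.png',c)
E
```

```text
time: 8.32
tcp_pos: [0.5211, 0.0944, 0.2462]
tcp_rot: [-0.001, 0.781, 0.625, 0.0]
force: [1.2, -0.2, 0.3]
width: 0.0428
finger_force: 0.0
shift [-325.5847   53.474    -4.1875] turn z 0.009738237919032023 yaw -12.642040067345203 tilt [-0.0004  0.0013 -1.    ] tcp [0.5211 0.0944 0.2462] t 8.325 w 0.042768432483079155 F [ 1.2304 -0.2219  0.2962] 0.0
```

View pics/crop4.png

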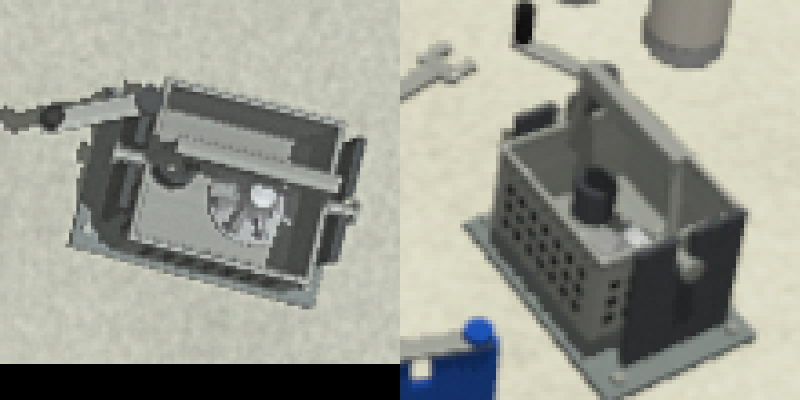

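The pictures show the keeper swung clear to about 1.2 rad, with the knob now at top crop (53,118). The basket still hangs level and its handle runs from (175,143) to (341,185). Next I'll go above the handle.

```bash
python3 -m crank '[[[-0.045,0.0075,0],[0,0,0.01]],[[-0.05,0.0075,0],[0,0,0]],[[-0.05,0.0075,0],[0,0,0]],[[-0.05,0.0075,0],[0,0,0]],[[-0.05,0.0075,0],[0,0,0]],[[-0.05,0.0075,0],[0,0,0]],[[-0.031,0.0085,0],[0,0,0]],[[0,0,0.03],[0,0,0]]]' 0.5 20
python3 -m crank '[[[0,0,0.02],[0,0,0]],[[0,0,0],[0,0,0]],[[0,0,0],[0,0,0]],[[0,0,0],[0,0,0]]]'
python3 - <<'E'
from h import *
togo(.5025,-.235,.133,-13.3)
t=lambda x,y:(315+x/3.636-.4,150+y/3.636-.4)
s=lambda x,y:(290+(x-400)/4-.4,205+y/4-.4)
for P in(onz('top',t(175,143),.161),onz('top',t(341,185),.161),onz('side',s(585,66),.161),onz('side',s(690,158),.161)):print(P)
b=viewer.grab_frame('side')[165:305,290:430,::-1]
cv2.imwrite('pics/crop5.png',cv2.resize(b,None,fx=4,fy=4,interpolation=3))
E
```

```text
time: 9.43
tcp_pos: [0.4991, -0.2457, 0.2185]
tcp_rot: [0.004, 0.788, 0.616, 0.001]
force: [0.1, 0.8, -0.3]
width: 0.043
finger_force: 0.0
time: 9.93
tcp_pos: [0.4991, -0.2393, 0.1974]
tcp_rot: [0.001, 0.785, 0.619, 0.001]
force: [-0.5, -0.3, -0.2]
width: 0.0427
finger_force: 0.0
shift [ 5.0048  2.1283 64.3532] turn z -0.0030550662882580294 yaw -13.475042404449887 tilt [ 0.002  -0.0008 -1.    ] tcp [ 0.4991 -0.2393  0.1974] t 9.925 w 0.04273184052277854 F [-0.5001 -0.2856 -0.2431] 0.0
[ 0.5169 -0.1819  0.161 ]
[ 0.4927 -0.2839  0.161 ]
[ 0.5101 -0.1874  0.161 ]
[ 0.496  -0.2886  0.161 ]
```

View pics/crop5.png

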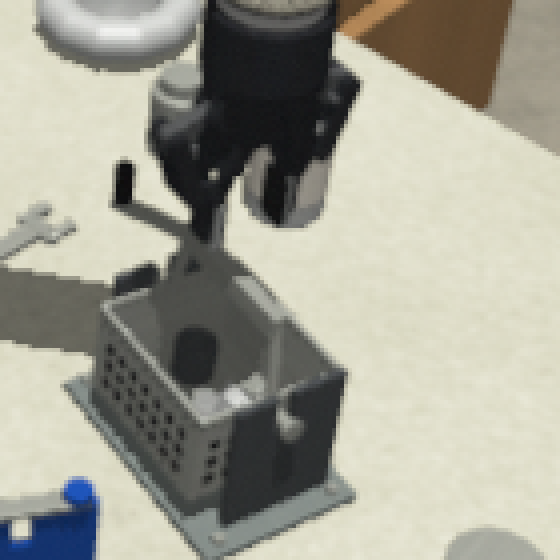

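The fingers are above the handle, with the near tip at (207,240) and the bar's right end at (280,310). I'll descend and close gently.

```bash
python3 -m crank '[[[0.005,0.003,0.015],[0,0,0]],[[0,0,0.02],[0,0,0]],[[0,0,0.017],[0,0,0]],[[0,0,0.012],[0,0,0]],[[0,0,0],[0,0,0]]]'
python3 -m crank '[[[0,0,0],[0,0,0]],[[0,0,0],[0,0,0]],[[0,0,0],[0,0,0]],[[0,0,0],[0,0,0]],[[0,0,0],[0,0,0]]]' 0 20
python3 -m crank '[[[0,0,0],[0,0,0]],[[0,0,0],[0,0,0]],[[0,0,0],[0,0,0]]]'
python3 -c "
from h import *
togo(.5035,-.235,.133,-13.3);print(status.observe()['wrist_torque'])"
```

```text
time: 10.6
tcp_pos: [0.502, -0.2343, 0.1312]
tcp_rot: [-0.001, 0.785, 0.619, -0.001]
force: [0.3, 0.0, -0.5]
width: 0.0428
finger_force: 0.0
time: 11.22
tcp_pos: [0.5027, -0.2348, 0.1329]
tcp_rot: [0.0, 0.785, 0.619, 0.0]
force: [-1.8, 0.7, 5.5]
width: 0.0117
finger_force: 21.3
time: 11.6
tcp_pos: [0.5027, -0.2348, 0.1329]
tcp_rot: [0.0, 0.785, 0.619, 0.0]
force: [-1.4, -0.1, 5.2]
width: 0.0117
finger_force: 21.4
shift [ 0.0319  0.7962 -0.1357] turn z -0.0030519913571968814 yaw -13.474866223877793 tilt [ 0.0005 -0.0001 -1.    ] tcp [ 0.5027 -0.2348  0.1329] t 11.6 w 0.011680350639011895 F [-1.4028 -0.0581  5.2059] 21.37896180152893
[ 0.0701  0.4575 -0.0204]
```

```bash
python3 -m crank '[[[0,0,0],[0,0,0]],[[0,0,0],[0,0,0]],[[0,0,-0.002],[0,0,0]],[[0,0,-0.003],[0,0,0]],[[0,0,-0.004],[0,0,0]],[[0,0,-0.004],[0,0,0]],[[0,0,0],[0,0,0]]]' 0 80
python3 -c "
from h import *
togo(.5035,-.235,.133,-13.3);print(status.observe()['wrist_torque'])"
```

```text
time: 12.48
tcp_pos: [0.503, -0.2347, 0.1456]
tcp_rot: [0.0, 0.785, 0.619, 0.0]
force: [-0.3, 0.5, -6.0]
width: 0.0106
finger_force: 77.8
shift [-0.1704  0.5713 12.6477] turn z -0.0028020656805501838 yaw -13.46054653741398 tilt [ 0.0008 -0.0004 -1.    ] tcp [ 0.503  -0.2347  0.1456] t 12.475 w 0.010573982345943788 F [-0.3011  0.4736 -5.9769] 77.81483173370361
[-0.0022 -0.021  -0.0028]
```

```bash
python3 -m crank '[[[0,0,-0.006],[0,0,0]],[[0,0,-0.01],[0,0,0]],[[0,0,-0.015],[0,0,0]],[[0,0,-0.018],[0,0,0]],[[0,0,-0.02],[0,0,0]],[[0,0,-0.02],[0,0,0]],[[0,0,-0.02],[0,0,0]],[[0,0,-0.016],[0,0,0]]]'
python3 -m crank '[[[0,0,-0.01],[0,0,0]],[[0,0,-0.005],[0,0,0]],[[0,0,0],[0,0,0]],[[0,0,0],[0,0,0]]]'
python3 - <<'E'
from h import *
togo(.4787,.2113,.273,4.2);print(status.observe()['wrist_torque'])
b=viewer.grab_frame('side')[90:305,290:430,::-1]
cv2.imwrite('pics/crop6.png',cv2.resize(b,None,fx=2.7,fy=2.7,interpolation=3))
E
```

```text
time: 13.48
tcp_pos: [0.5027, -0.2348, 0.2722]
tcp_rot: [0.001, 0.785, 0.619, 0.001]
force: [0.5, -0.2, -5.2]
width: 0.0107
finger_force: 78.1
time: 13.98
tcp_pos: [0.5022, -0.2343, 0.2846]
tcp_rot: [-0.001, 0.785, 0.619, -0.0]
force: [1.3, -0.1, -5.4]
width: 0.0106
finger_force: 78.0
shift [ 427.8634 -126.5601   11.9017] turn z -0.3082266333047223 yaw -13.460085221887041 tilt [-0.0014  0.0005 -1.    ] tcp [ 0.5022 -0.2343  0.2846] t 13.975 w 0.0105985557327613 F [ 1.3231 -0.1335 -5.3651] 78.04271578788757
[-0.0118 -0.028  -0.0134]
```

View pics/crop6.png

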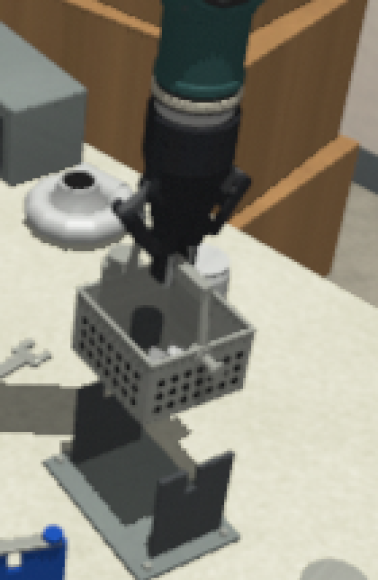

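The basket hangs level and clear of the stand, with both parts inside. I'll carry it over to the tray.

```bash
python3 -m crank '[[[0.01,-0.003,0],[0,0,0]],[[0.02,-0.0059,0],[0,0,0]],[[0.03,-0.0089,0],[0,0,0]],[[0.04,-0.0118,0],[0,0,0]],[[0.045,-0.0133,0],[0,0,0]],[[0.045,-0.0133,0],[0,0,0]],[[0.045,-0.0133,0],[0,0,0]],[[0.045,-0.0133,0],[0,0,0]]]'
python3 -m crank '[[[0.04,-0.0118,0],[0,0,0]],[[0.035,-0.0104,0],[0,0,0]],[[0.028,-0.0083,0],[0,0,0]],[[0.02,-0.0059,0],[0,0,0]],[[0.015,-0.0044,0],[0,0,0]],[[0.007,-0.002,0],[0,0,0]],[[0,0,0],[0,0,-0.02]],[[0,0,0],[0,0,-0.05]]]'
python3 -m crank '[[[0,0,0],[0,0,-0.06]],[[0,0,0],[0,0,-0.06]],[[0,0,0],[0,0,-0.06]],[[0,0,0],[0,0,-0.04]],[[0,0,0],[0,0,-0.018]],[[0,0,0],[0,0,0]],[[0,0,0],[0,0,0]]]'
python3 -c "
from h import *
togo(.4787,.2113,.107,4.2);print(status.observe()['wrist_torque'])"
```

```text
time: 15.02
tcp_pos: [0.4866, 0.0591, 0.2853]
tcp_rot: [-0.0, 0.785, 0.62, 0.0]
force: [1.0, 0.2, -5.9]
width: 0.011
finger_force: 78.0
time: 16.02
tcp_pos: [0.4796, 0.2065, 0.2853]
tcp_rot: [0.0, 0.763, 0.647, -0.0]
force: [-0.2, -0.7, -4.9]
width: 0.0108
finger_force: 78.0
time: 16.9
tcp_pos: [0.4795, 0.2079, 0.2853]
tcp_rot: [0.0, 0.681, 0.732, -0.0]
force: [0.0, -0.1, -5.5]
width: 0.0108
finger_force: 78.0
shift [  3.4376  -0.4993 178.2908] turn z -0.000537263916516606 yaw 4.169217045098931 tilt [-0.     -0.0001 -1.    ] tcp [0.4795 0.2079 0.2853] t 16.9 w 0.010802714351658216 F [ 0.0419 -0.1387 -5.4823] 78.04306983947754
[-0.058  -0.006  -0.0246]
```

```bash
python3 -m crank '[[[0.0034,-0.0005,0.008],[0,0,0]],[[0,0,0.018],[0,0,0]],[[0,0,0.026],[0,0,0]],[[0,0,0.028],[0,0,0]],[[0,0,0.026],[0,0,0]],[[0,0,0.02],[0,0,0]],[[0,0,0.014],[0,0,0]],[[0,0,0.008],[0,0,0]]]'
python3 -m crank '[[[0,0,0.004],[0,0,0]],[[0,0,0],[0,0,0]]]'
python3 - <<'E'
from h import *
togo(.4787,.2113,.107,4.2)
a=viewer.grab_frame('top')[150:260,140:260,::-1];b=viewer.grab_frame('side')[80:240,170:300,::-1]
c=np.zeros((500,800,3),np.uint8);c[:367,:400]=cv2.resize(a,(400,367),interpolation=3);c[:492,400:]=cv2.resize(b,(400,492),interpolation=3)
cv2.imwrite('pics/crop7.png',c)
E
```

```text
time: 17.9
tcp_pos: [0.4787, 0.2116, 0.1365]
tcp_rot: [-0.0, 0.681, 0.733, -0.0]
force: [-0.0, -0.1, -6.3]
width: 0.0109
finger_force: 78.0
time: 18.15
tcp_pos: [0.479, 0.2115, 0.1335]
tcp_rot: [0.0, 0.681, 0.732, 0.0]
force: [-0.3, 0.1, -6.1]
width: 0.0107
finger_force: 78.1
shift [-0.14   -0.2987 26.525 ] turn z -0.000306296074840425 yaw 4.182450527630217 tilt [ 0.0005  0.0003 -1.    ] tcp [0.479  0.2115 0.1335] t 18.15 w 0.010731897808572524 F [-0.2667  0.123  -6.1028] 78.05541157722473
```

View pics/crop7.png

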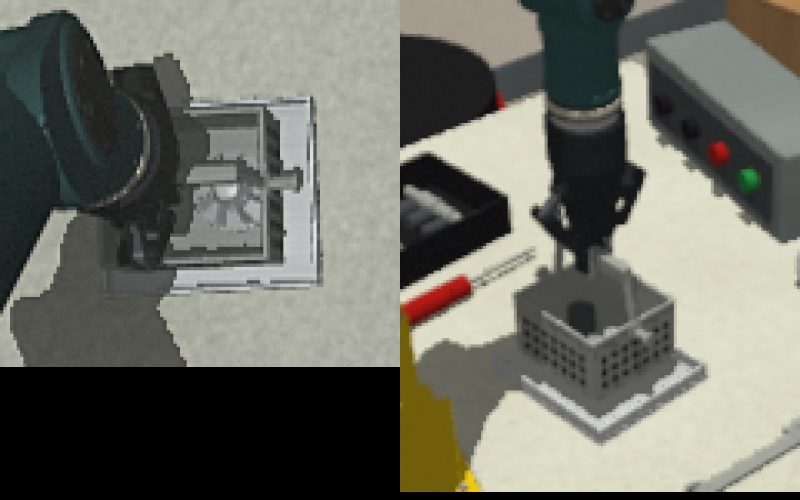

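The basket is centred and square over the tray, just above the rim, with its front corner at side crop (590,410). I'll lower it slowly.

```bash
python3 -m crank '[[[0,0,0.005],[0,0,0]],[[0,0,0.006],[0,0,0]],[[0,0,0.005],[0,0,0]],[[0,0,0.004],[0,0,0]],[[0,0,0.002],[0,0,0]],[[0,0,0.001],[0,0,0]],[[0,0,0],[0,0,0]]]'
python3 -m crank '[[[0,0,0.001],[0,0,0]],[[0,0,0.001],[0,0,0]],[[0,0,0],[0,0,0]]]'
```

```text
time: 19.12
tcp_pos: [0.4788, 0.2113, 0.1103]
tcp_rot: [0.0, 0.681, 0.732, 0.0]
force: [-0.2, -0.3, -5.5]
width: 0.0106
finger_force: 78.0
time: 19.5
tcp_pos: [0.4787, 0.2114, 0.1083]
tcp_rot: [0.0, 0.681, 0.732, 0.0]
force: [-0.5, 0.1, -4.8]
width: 0.0105
finger_force: 78.0
```

```bash
python3 -m crank '[[[0,0,0.0007],[0,0,0]],[[0,0,0],[0,0,0]]]'; python3 -m crank '[[[0,0,0.0007],[0,0,0]],[[0,0,0],[0,0,0]]]'
```

```text
time: 19.75
tcp_pos: [0.4784, 0.2113, 0.1081]
tcp_rot: [-0.0, 0.681, 0.732, -0.0]
force: [-3.0, -0.0, 3.3]
width: 0.0107
finger_force: 79.1
time: 20.0
tcp_pos: [0.4782, 0.2113, 0.108]
tcp_rot: [-0.001, 0.681, 0.732, -0.0]
force: [-5.2, -1.2, 9.1]
width: 0.0106
finger_force: 80.2
```

It is on the floor. I'll relieve the push, ease the grip, open and retreat.

```bash
python3 -m crank '[[[0,0,-0.0008],[0,0,0]],[[0,0,0],[0,0,0]]]' 0 20
python3 -m crank '[[[0,0,0],[0,0,0]],[[0,0,0],[0,0,0]],[[0,0,0],[0,0,0]],[[0,0,0],[0,0,0]]]' 0.5
python3 -m crank '[[[0,0,-0.01],[0,0,0]],[[0,0,-0.025],[0,0,0]],[[0,0,-0.04],[0,0,0]],[[0,0,-0.04],[0,0,0]],[[0,0,-0.04],[0,0,0]]]'
python3 -m crank '[[[-0.03,0,-0.03],[0,0,0]],[[-0.06,0,0],[0,0,0]],[[-0.06,0,0],[0,0,0]],[[-0.06,0,0],[0,0,0]],[[-0.03,0,0],[0,0,0]],[[0,0,0],[0,0,0]],[[0,0,0],[0,0,0]]]'
python3 - <<'E'
from h import *
a=viewer.grab_frame('top')[150:260,140:260,::-1];b=viewer.grab_frame('side')[80:240,170:300,::-1]
c=np.zeros((500,800,3),np.uint8);c[:367,:400]=cv2.resize(a,(400,367),interpolation=3);c[:492,400:]=cv2.resize(b,(400,492),interpolation=3)
cv2.imwrite('pics/crop8.png',c)
E
```

```text
time: 20.25
tcp_pos: [0.4784, 0.2113, 0.1081]
tcp_rot: [-0.0, 0.681, 0.732, -0.0]
force: [-4.7, -1.2, 5.4]
width: 0.0111
finger_force: 79.8
time: 20.75
tcp_pos: [0.479, 0.2114, 0.1077]
tcp_rot: [0.0, 0.681, 0.732, 0.0]
force: [-0.5, 0.6, -0.6]
width: 0.0422
finger_force: 0.0
time: 21.38
tcp_pos: [0.4785, 0.2112, 0.2646]
tcp_rot: [0.0, 0.681, 0.732, 0.0]
force: [0.1, 0.3, -0.1]
width: 0.0428
finger_force: 0.0
time: 22.25
tcp_pos: [0.4962, -0.027, 0.293]
tcp_rot: [-0.0, 0.68, 0.733, 0.0]
force: [0.6, 1.1, -0.4]
width: 0.0429
finger_force: 0.0
```

View pics/crop8.png

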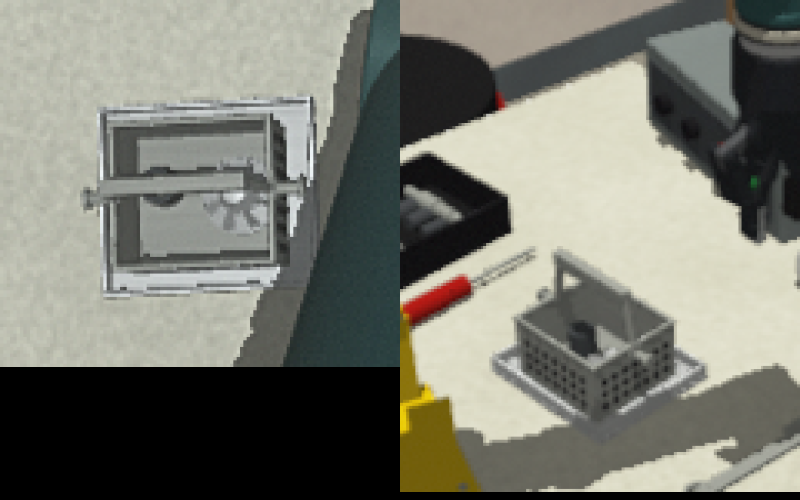

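The basket sits flat in the tray with the sleeve at (165,188) and the wheel at (235,205) inside, and the gripper is clear.

```bash
python3 -c "
from rig import workorder
print(workorder.job_done())"
```

```text
the job is handed in; nothing more can be done
None
```

I swung the keeper clear, lifted the basket straight up and set it flat in the drip tray with both parts inside. I then let go, backed the arm off and handed the job in at about 22 s; no verdict was returned.

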